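Fit the dust filter in the bench extractor and start it

TASK

Fit the round filter in the bench dust extractor: set it on the sprung seat, turned so that the slot under it drops over the seat's rib, and push it down until both spring bolts snap over its rim and hold it. Then slide the clear shutter fully closed over it, and last throw the switch lever all the way over to start the extractor. Leave the square filter, the roll of tape and the white bottle where they are.

Things in the scene. Friction and masses are not known exactly. Their poses are not given: they have to be found in the camera images.
- extractor: Fixed grey dust extractor, x -85..85, y -85..215 mm. Origin on the table under the seat's axis, z up. 70 mm walls round an open well holding the sprung seat. Dark bolt housings at y = +/-(54..80), x +/-17, tops at z 106. Rails along y at x = +/-80, tops z 122, carry the clear shutter, parked at the +y end. Switch ledge in front (x -147..-85, y 80..160).
- seat_top (a point): Centre of the sprung seat's flat top: aluminium plate 72 x 72 mm, 62 mm above the table when up. On it stands a rib 12 mm wide (x), 50 mm long (along this point's y), 12 mm high. Axes as the extractor's. The point sinks with the seat.
- seat (a joint): How far the seat is pushed down, m: 0 up, hard stop 0.029. Spring: 9 N at the top plus 200 N/m (plate 0.2 kg). The bolts snap over the filter's rim at 0.024 and hold it there; push to 0.026 - 0.029 to be sure. With the bolts' drag pressing takes about 10 to 20 N.
- bolt_left (a joint): Spring bolt at the +y side of the well, m: 0 sprung out towards the axis (tip 41 mm from the axis, flat underside 86 mm above the table, slanted upper face up to 104 mm), up to 0.013 pushed back. The filter's rim pushes it back on the way down (about 2 N); it springs out again over the rim.
- bolt_right (a joint): The same bolt at the -y side, m: 0 sprung out, up to 0.013 pushed back.
- shutter (a joint): Sliding clear shutter, m: 0 parked at +y, 0.135 fully closed over the seat, moving along the extractor's -y. Slides with about 2 N of friction and stays where left. Its underside is 124 mm above the table; the filter's grip bar clears it only when the filter is latched down.
- shutter_grip (a point): Top centre of the shutter's black upright grip, 166 mm above the table: a bar 64 mm long in the extractor's x, 16 mm thick in y, 34 mm high above the shutter's face (shutter 170 mm in x, 125 mm in y, the grip in its middle). Axes as the extractor's.
- switch (a joint): Switch lever, rad: 0 off (leaning to the extractor's -y), 1.0 fully on (leaning to +y). Swings about an axis along the extractor's x through x = -116, y = 120 mm, 52 mm above the table; stays where left, light to push (about 2 N).
- switch_tip (a point): Centre of the black ball (26 mm diameter) at the end of the switch lever, 65 mm from its pivot; about 109 mm above the table at either end of its swing, 117 mm halfway. The stalk is 10 mm thick.
- round_filter: Round filter, about 0.35 kg: pleated body 68 mm across, 40 mm high; round grey rim 94 mm across at z = 40 to 48 mm; on it a grip bar 20 mm wide (x), 70 mm long (y), z = 48 to 80 mm. Origin: centre of the underside, z up. Underside slot 16 mm wide (x), 54 mm long (y), 14 mm deep, parallel to the bar. Stands upright on the table at the start.
- square_filter: A square filter for another machine, same height and grip bar, with a square 92 mm rim: leave it. Origin at the centre of the underside.
- tape_roll: Roll of masking tape lying flat, 100 mm across, 30 mm high; bystander. Origin under its centre.
- solvent_bottle: White bottle, 68 mm across, 170 mm high; bystander. Origin under its centre.
Not all that is in view belongs to the job. What is shaped like the round_filter but yellow is not meant.

How it is judged:
By the outcome, as a careful person would: the job done as asked, in the order asked, and still so for the second after the job is handed in, with the robot touching nothing.
It also fails if it takes over 54 s, if anything falls off the work surface, if the arm or the gripper's body presses on something with over 40 N, if the wrist force passes 120 N, or if a joint passes its speed limit or range.

ROBOT

A 6-joint arm with a two-finger parallel gripper is mounted at the origin on the work surface. World frame = base frame: x ahead of the robot, y to its left, z up, the work surface at z = 0. Lengths are in m, angles in rad, forces in N, time in s.
With the tool pointing down it reaches from about 0.35 to 0.975 m from the base axis. Payload 4.9 kg.
Tool frame: the origin (TCP) lies at the very end of the fingers, on their centre line; the grasp point (between the pads) lies 19 mm behind it; y points along the fingers, z is the direction in which the jaws open and shut, and the axes are right-handed (so a half turn about y gives the same grasp; the last joint's range is limited). The gripper opens to 85 mm and grips with 20 to 120 N. Pads are 22 mm wide; open, the fingers measure 114 mm over their backs; the gripper's body (76 mm by 85 mm) begins 54 mm behind the grasp point. The pads swing forward as they close: fully open they stand 13 mm farther back than shut.
Start: joints at [-1.425, 0.053, 1.613, -0, 1.476, -0.119], TCP at [0.164, -0.603, 0.231] pointing down, gripper open.
Joint ranges: [-3.01, 3.01], [-1.01, 2.22], [0.06, 2.58], [-1.02, 4.17], [0.09, 2.62], [-3.14, 3.14]. Speed limits (rad/s): [2.57, 2.57, 3.14, 3.14, 3.14, 3.14].

INTERFACE

Orientations are given as a rotation vector (axis times angle).
In Python, from station import ctrl gives the robot as it stands.
- The arm moves only by the tool arm_command, never from a script. Its argument "steps" is a list of rows, each a list of 3 entries, a list of its own where there are three numbers: the shift along the tool's x, y, z in m, then the turn, a rotation vector about the tool's x, y, z in degrees, then the opening, from 0 (shut) to 1 (fully open). In form: [[[dx, dy, dz], [ax, ay, az], gripper], ...]. A call has 1 to 5 rows; each row is the pose to reach, as a shift and turn from the pose measured when the call began, along the tool's axes at that moment; what a row does not reach only later rows make up. A row lasts 1/10 s, in which the tool goes at most 50 mm and 8.59 degrees, less where a joint would pass 70% of its speed; a pose out of reach is approached as far as the arm can. A call with a gripper value outside its range is refused whole. The fingers move at their own pace and stop on an object; "force" is the grip in N (left out, the last holds). Time passes only in rows, so rows that repeat a pose let the fingers close. It gives the time, the measured TCP pose, the force and the opening at its end, in the units of the state.
- ctrl.get_obs(): the state, without advancing time (a new reading comes with each control period).
- ctrl.get_image(name): name is "scene" or "top" or "wrist"; returns a dict with "img" (480x640x3 uint8, red, green, blue), "camera_matrix" (3x3 intrinsics, pixels), "k1" (the pictures are not rectified: a ray, as slopes to the right and down, at radius r is drawn at 1 + k1 r^2 times it, then the intrinsics apply), "world_from_camera" (4x4, takes a point from camera to world coordinates). Camera axes: x right, y up, looking along -z (the intrinsics and any distortion apply to the point x, -y, -z); pixel columns grow to the right and rows downward; lengths in m; the calibration is good to about 2 mm. A picture is of the moment at which its call begins. There is no depth.
- ctrl.finish_job(): hands the job in, once; it reports no verdict.
Trained networks look in a picture, given as the dict that the camera call returned (one of the last four; its "shot" number tells which), for a name from the list of things; names that differ only in an ending like _2 or _b are one class to them, and where a whole thing is asked for, a point or a joint stands for the part that bears it (a point fixed in the world has none). Each returns a list of dicts, best first, with "confidence" (0 to 1); they miss things now and then, are a little off and sometimes report something else, mostly with a low value. They report only what shows in the picture. A call takes as long as a camera call. They do not tell look-alikes from the thing itself.
- ctrl.boxes_of(picture, name): "position" ([row, column] in pixels, amid what is visible of it).
The state is a dict: "t": time; "q": joint angles; "dq": joint speeds; "effort": joint torques, N m; "tool_pos": TCP position; "tool_rot": TCP orientation; "contact_force": force on the tool from outside, world axes, zero at the start; "wrist_torque": the same for the moment, N m; "opening": finger opening in m.
Only numpy, scipy, OpenCV 4.12 (cv2) and the standard library are available. Lean on these libraries where they do the work, as an engineer would, in place of code of your own. Each camera call takes 0.05 s, during which the arm holds its last target.

## Working session

There is one attempt and no reset: what is moved stays moved. The work goes in short steps, Python scripts to look and compute and a tool call to move; the robot and the scene stay as the last step left them, time stands still between calls to the robot, and variables do not carry over. Pictures are saved under pics/ and viewed, and the job is handed in when it is done.

Besides the shell and the picture viewer there is one more tool, called by a JSON object that holds its "fn" and its "kwargs". arm_command: Moves the arm, as the interface text tells. Its arguments: {"type":"object","properties":{"steps":{"type":"array"},"force":{"type":"number"}},"required":["steps"]}

```bash
ls; mkdir -p pics; cat > h.py <<'E'
import numpy as np, cv2, json
from scipy.spatial.transform import Rotation as R
from station import ctrl
def shot(name,fn):
    p=ctrl.get_image(name); cv2.imwrite('pics/'+fn,p['img'][:,:,::-1]); return p
def ray(p,row,col):
    K=np.array(p['camera_matrix']);k1=p['k1']
    d=np.array([(col-K[0,2])/K[0,0],(row-K[1,2])/K[1,1]])
    u=d.copy()
    for _ in range(30): u=d/(1+k1*(u@u))
    T=np.array(p['world_from_camera'])
    v=T[:3,:3]@np.array([u[0],-u[1],-1.]); return T[:3,3],v
def onz(p,row,col,z):
    o,v=ray(p,row,col); return o+v*(z-o[2])/v[2]
def proj(p,X):
    T=np.array(p['world_from_camera']);K=np.array(p['camera_matrix'])
    c=T[:3,:3].T@(np.asarray(X,float)-T[:3,3]); u=np.array([c[0],-c[1]])/-c[2]
    u=u*(1+p['k1']*(u@u)); return K[1,1]*u[1]+K[1,2],K[0,0]*u[0]+K[0,2]
E
python3 - <<'E'
from h import *
o=ctrl.get_obs();print({k:np.round(v,3) for k,v in o.items()}); print(R.from_rotvec(o['tool_rot']).as_matrix().round(3))
for n in ['scene','top','wrist']:
    p=shot(n,n+'0.png'); print(n,p['k1'],np.array(p['camera_matrix']).round(1).tolist(),np.array(p['world_from_camera']).round(3).tolist())
    for k in ['extractor','round_filter','square_filter','shutter_grip','switch_tip','seat_top','tape_roll','solvent_bottle']:
        for b in ctrl.boxes_of(p,k): print(k,np.round(b['position'],1),round(b['confidence'],2))
E
```

```text
pics
{'t': np.float64(0.0), 'q': array([-1.425,  0.053,  1.614,  0.   ,  1.476, -0.119]), 'dq': array([ 0.001,  0.001,  0.001, -0.002,  0.001,  0.001]), 'effort': array([-0.0000e+00, -3.9369e+01, -3.7017e+01, -0.0000e+00,  7.0000e-03,
        0.0000e+00]), 'tool_pos': array([ 0.163, -0.603,  0.23 ]), 'tool_rot': array([-0.277,  2.082, -2.078]), 'contact_force': array([-0.009,  0.252, -0.078]), 'wrist_torque': array([ 0.08,  0.03, -0.03]), 'opening': np.float64(0.085)}
[[-0.965 -0.     0.262]
 [-0.262  0.002 -0.965]
 [-0.    -1.    -0.002]]
scene -0.05964626612887333 [[533.5, 0.0, 319.4], [0.0, 533.5, 229.6], [0.0, 0.0, 1.0]] [[0.64, -0.492, 0.59, 1.197], [0.769, 0.414, -0.487, -0.545], [-0.005, 0.765, 0.644, 0.816], [0.0, 0.0, 0.0, 1.0]]
extractor [251.6 354.2] 0.8
round_filter [340.9 217. ] 0.9
round_filter [427.6 198.4] 0.69
round_filter [320.3 131.9] 0.65
square_filter [270.9 200.9] 0.89
shutter_grip [210.7 387.1] 0.81
seat_top [263.2 330.8] 0.77
tape_roll [243.6 261.9] 0.63
solvent_bottle [159.  390.2] 0.57
top -0.07828149738898225 [[491.7, 0.0, 321.4], [0.0, 491.7, 238.0], [0.0, 0.0, 1.0]] [[0.002, 0.989, -0.145, 0.397], [-1.0, 0.004, 0.013, -0.007], [0.014, 0.145, 0.989, 1.282], [0.0, 0.0, 0.0, 1.0]]
extractor [228.3 287.1] 0.71
extractor [233.6 314. ] 0.4
round_filter [177.6 469.5] 0.83
round_filter [231.2 431.5] 0.79
square_filter [227.8 288. ] 0.29
shutter_grip [220.3 263.3] 0.92
switch_tip [270.8 268.4] 0.55
seat_top [234.7 315.3] 0.6
seat_top [223.6 262.4] 0.58
tape_roll [297.7 337.3] 0.74
solvent_bottle [298.2 179.1] 0.58
wrist -0.029868354829037082 [[342.2, 0.0, 320.4], [0.0, 342.2, 233.7], [0.0, 0.0, 1.0]] [[0.261, 0.92, 0.292, 0.237], [-0.965, 0.249, 0.08, -0.583], [0.001, -0.303, 0.953, 0.374], [0.0, 0.0, 0.0, 1.0]]
```

View pics/scene0.png

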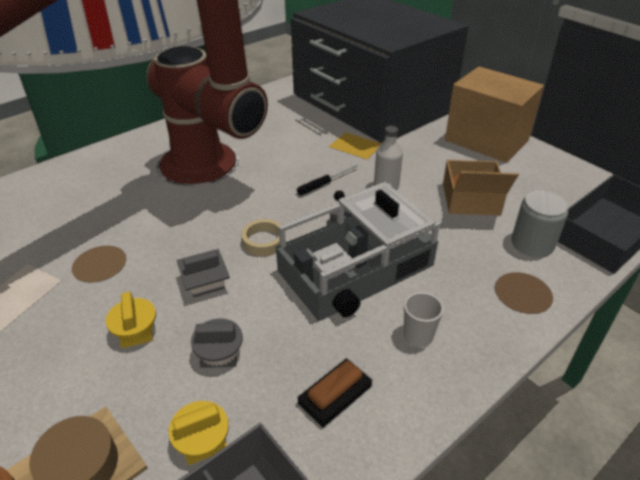

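View pics/top0.png

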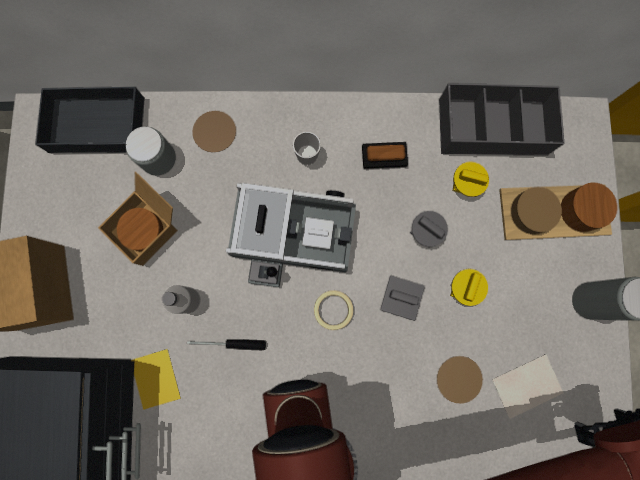

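View pics/wrist0.png

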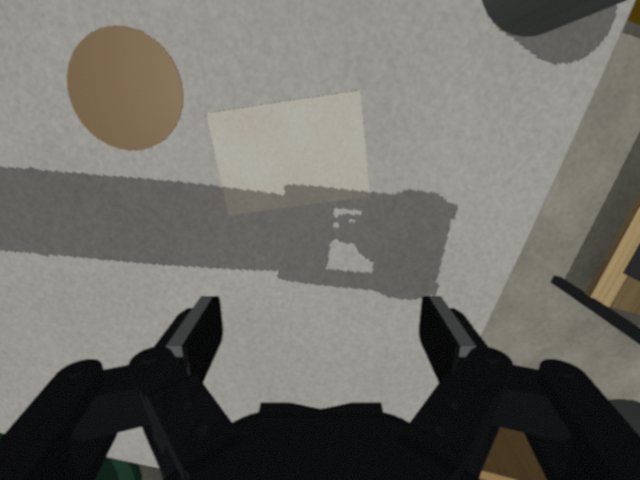

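Lookalikes of the round filter in the top view:
- grey round at (430,230)
- yellow round at (471,180) and (470,288)
- grey square at (403,298)

I choose the grey round one. Next, a close crop of it and of the extractor.

```bash
python3 - <<'E'
import cv2,numpy as np
t=cv2.imread('pics/top0.png');s=cv2.imread('pics/scene0.png')
a=cv2.resize(t[170:290,220:360],None,fx=5,fy=5,interpolation=cv2.INTER_CUBIC)
cv2.imwrite('pics/c1.png',a)
b=cv2.resize(t[200:260,400:460],None,fx=6,fy=6,interpolation=cv2.INTER_CUBIC)
c=cv2.resize(s[310:370,180:250],None,fx=6,fy=6,interpolation=cv2.INTER_CUBIC)
cv2.imwrite('pics/c2.png',np.hstack([b,c]))
E
```

```text
(no output)
```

View pics/c1.png

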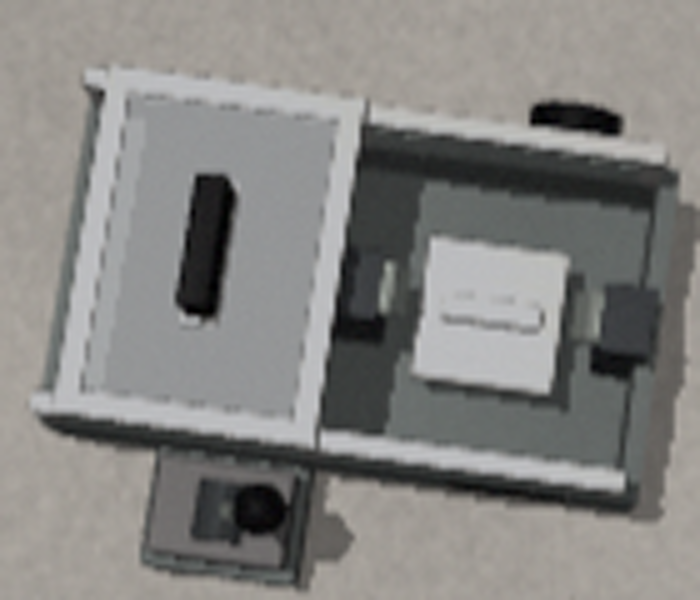

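View pics/c2.png

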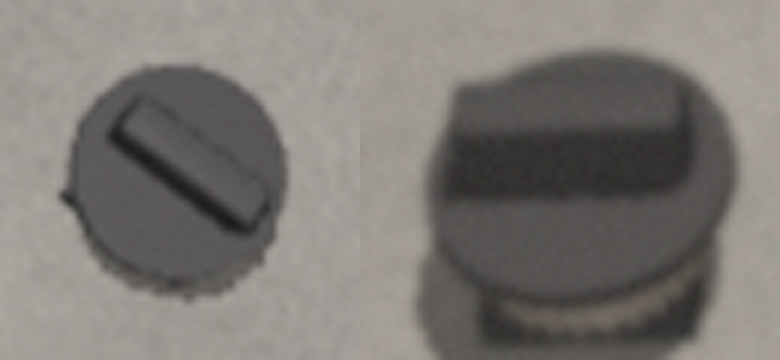

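```bash
cat > fit0.py <<'E'
from h import *
from scipy.optimize import least_squares
import pickle
p=ctrl.get_image('top'); s=ctrl.get_image('scene')
pickle.dump((p,s),open('ps.pkl','wb'))
c=lambda x,y:(170+y/5-.4,220+x/5-.4)
# local pts: image right = -y, up=+x
L=[((36,36,62),c(432,237)),((36,-36,62),c(568,255)),((-36,-36,62),c(553,395)),((-36,36,62),c(416,377))]
def W(q,l):
    a=q[2];l=np.array(l)/1000.
    return np.array([q[0]+np.cos(a)*l[0]-np.sin(a)*l[1],q[1]+np.sin(a)*l[0]+np.cos(a)*l[1],l[2]])
f=lambda q:np.ravel([np.subtract(proj(p,W(q,l)),m) for l,m in L])
r=least_squares(f,[.4,0,0]);print(r.x,np.degrees(r.x[2]),r.fun.round(1))
g=onz(p,*c(215,240),.16);print('grip',g)
print('tip',onz(p,*c(258,508),.109))
q=r.x
print('tip exp',W(q,(-116,120-65*np.sin(.5),109)),'grip exp park',W(q,(0,150-15+0,166)), W(q,(0,135,166)))
# filter
cc=lambda x,y:(200+y/6-.4,400+x/6-.4)
print('rim c',onz(p,*cc(180,173),.048))
for xy in [(143,97),(268,182),(243,222),(118,133)]: print('bar',onz(p,*cc(*xy),.08))
cs=lambda x,y:(310+y/6-.4,180+(x-360)/6-.4)
print('scene rim c',onz(s,*cs(585,175),.048))
print('sq',onz(p,298,403,.05),'tape',onz(p,310,334,.03),'bottle',onz(p,299,176,.17))
for y in [(437,112),(690,112),(690,195),(450,195)]:print('barscene',onz(s,*cs(*y),.08))
E
python3 fit0.py
```

```text
[ 0.58937388 -0.0147477  -0.11728855] -6.720139047373252 [ 0.1 -0.4 -0.1  0.7 -0.   0.4  0.1 -0.7]
grip [0.60897479 0.11471579 0.16      ]
tip [0.48853665 0.09723369 0.109     ]
tip exp [0.48456658 0.08705359 0.109     ] grip exp park [0.60517156 0.11932479 0.166     ] [0.60517156 0.11932479 0.166     ]
rim c [ 0.6038958  -0.30066887  0.048     ]
bar [ 0.63061904 -0.2784536   0.08      ]
bar [ 0.59489317 -0.33000675  0.08      ]
bar [ 0.57800217 -0.31888261  0.08      ]
bar [ 0.61529313 -0.26748006  0.08      ]
scene rim c [ 0.60929026 -0.30122072  0.048     ]
sq [ 0.4267468  -0.22786152  0.05      ] tape [ 0.39703595 -0.0557403   0.03      ] bottle [0.41989674 0.30600005 0.17      ]
barscene [ 0.58579826 -0.33282931  0.08      ]
barscene [ 0.63355985 -0.27522329  0.08      ]
barscene [ 0.65928932 -0.2919193   0.08      ]
barscene [ 0.6151352  -0.34525857  0.08      ]
```

The crop confirms the grey round rim with a pleated body at about (0.605, -0.299), bar axis about 55°. I'll move over it.

```bash
cat >> h.py <<'E'
def go(pos,zang):
    "tool-frame shift (m) and turn (deg) to TCP pos with tool pointing down and jaw axis at zang deg (mod 180 nearest)"
    o=ctrl.get_obs(); M=R.from_rotvec(o['tool_rot']).as_matrix()
    cur=np.degrees(np.arctan2(M[1,2],M[0,2]))
    d=(zang-cur+90)%180-90; a=np.radians(cur+d)
    Z=np.array([np.cos(a),np.sin(a),0]);Y=np.array([0,0,-1.]);X=np.cross(Y,Z)
    T=np.c_[X,Y,Z]
    print('t',round(float(o['t']),2),'pos',o['tool_pos'].round(4),'zang',cur.round(2),'F',o['contact_force'].round(1),'op',round(float(o['opening']),4))
    print('shift',(M.T@(np.array(pos)-o['tool_pos'])).round(4),'turn',np.degrees(R.from_matrix(M.T@T).as_rotvec()).round(2))
E
python3 -c "
from h import *
go([.605,-.299,.2],-35.3)"
```

```text
t 1.45 pos [ 0.1636 -0.6032  0.2313] zang -74.83 F [-0.9  0.4  0.5] op 0.0852
shift [-0.5057  0.0313 -0.1781] turn [  0.   -39.53  -0.  ]
```

{"fn": "arm_command", "kwargs": {"steps": [[[-0.506,0.031,-0.178],[0,-39.5,0],1],[[-0.506,0.031,-0.178],[0,-39.5,0],1],[[-0.506,0.031,-0.178],[0,-39.5,0],1],[[-0.506,0.031,-0.178],[0,-39.5,0],1],[[-0.506,0.031,-0.178],[0,-39.5,0],1]], "force": 40}}

```text
t: 1.95
tool_pos: [0.3705, -0.4604, 0.217]
tool_rot: [-0.854, 1.644, -1.645]
contact_force: [1.4, 0.1, 0.4]
opening: 0.0853
```

```bash
python3 -c "
from h import *
go([.605,-.299,.2],-35.3)"
```

```text
t 1.95 pos [ 0.3705 -0.4604  0.217 ] zang -35.08 F [1.4 0.1 0.4] op 0.0853
shift [-0.2668  0.017   0.0991] turn [-0.04  0.22  0.01]
```

{"fn": "arm_command", "kwargs": {"steps": [[[-0.267,0.017,0.099],[0,0,0],1],[[-0.267,0.017,0.099],[0,0,0],1],[[-0.267,0.017,0.099],[0,0,0],1],[[-0.267,0.017,0.099],[0,0,0],1],[[-0.267,0.017,0.099],[0,0,0],1]]}}

```text
t: 2.45
tool_pos: [0.5761, -0.3184, 0.2023]
tool_rot: [-0.854, 1.643, -1.645]
contact_force: [0.6, -1.8, -0.9]
opening: 0.0854
```

{"fn": "arm_command", "kwargs": {"steps": [[[0,0,0],[0,0,0],1]]}}

```text
t: 2.55
tool_pos: [0.5797, -0.3144, 0.2015]
tool_rot: [-0.857, 1.64, -1.64]
contact_force: [0.1, -0.4, -0.7]
opening: 0.0852
```

```bash
python3 -c "
from h import *
import pickle
go([.605,-.299,.2],-35.3)
p=shot('wrist','w1.png');pickle.dump(p,open('w1.pkl','wb'))"
```

```text
t 2.55 pos [ 0.5797 -0.3144  0.2015] zang -34.73 F [ 0.1 -0.4 -0.7] op 0.0852
shift [-0.0271  0.0016  0.0121] turn [-0.04  0.57 -0.08]
```

View pics/w1.png

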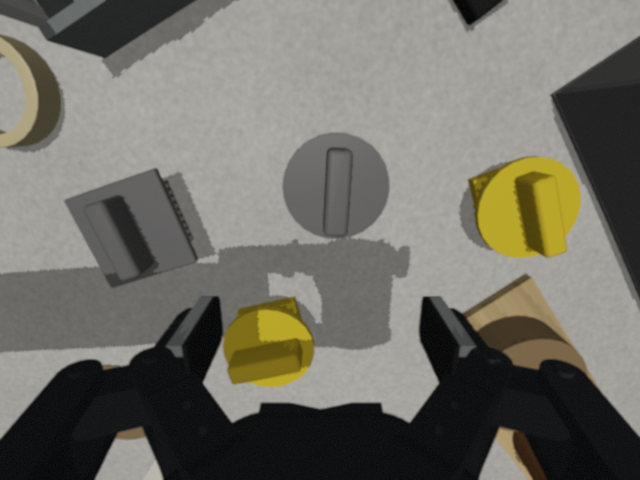

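Wrist view: the grey round filter is at (336,186), with bar top corners near (330,149), (352,150), (349,236) and (324,235).

```bash
python3 -c "
from h import *
import pickle
p=pickle.load(open('w1.pkl','rb'))
P=[onz(p,r,c,.08) for c,r in [(330,149),(352,150),(349,236),(324,235)]]
P=np.array(P);print(P.round(4),P.mean(0))
d=(P[0]+P[1]-P[2]-P[3]);print(np.degrees(np.arctan2(d[1],d[0])), np.hypot(*d[:2])/2)
print('rim',onz(p,186,336,.048))
"
```

```text
[[ 0.6191 -0.2694  0.08  ]
 [ 0.6323 -0.2794  0.08  ]
 [ 0.593  -0.335   0.08  ]
 [ 0.5769 -0.3227  0.08  ]] [ 0.60534024 -0.30160939  0.08      ]
53.1751270419149 0.0680243688759709
rim [ 0.60531454 -0.30046129  0.048     ]
```

```bash
python3 -c "
from h import *
go([.605,-.300,.054],-36)"
```

```text
t 2.6 pos [ 0.578  -0.316   0.2017] zang -34.82 F [-0.6 -0.5  0.6] op 0.0853
shift [-0.0285  0.1477  0.013 ] turn [-0.02  1.18  0.01]
```

{"fn": "arm_command", "kwargs": {"steps": [[[-0.0285,0.03,0.013],[0,1.2,0],1],[[-0.0285,0.06,0.013],[0,1.2,0],1],[[-0.0285,0.09,0.013],[0,1.2,0],1],[[-0.0285,0.12,0.013],[0,1.2,0],1],[[-0.0285,0.14,0.013],[0,1.2,0],1]]}}

```text
t: 3.1
tool_pos: [0.603, -0.3005, 0.059]
tool_rot: [-0.844, 1.659, -1.655]
contact_force: [0.5, 0.7, -0.0]
opening: 0.0851
```

```bash
python3 -c "
from h import *
import pickle
go([.605,-.300,.054],-36)
p=shot('wrist','w2.png')"
```

```text
t 3.1 pos [ 0.603  -0.3005  0.059 ] zang -36.09 F [ 0.5  0.7 -0. ] op 0.0851
shift [-0.0016  0.005   0.0014] turn [ 0.16 -0.09  0.04]
```

View pics/w2.png

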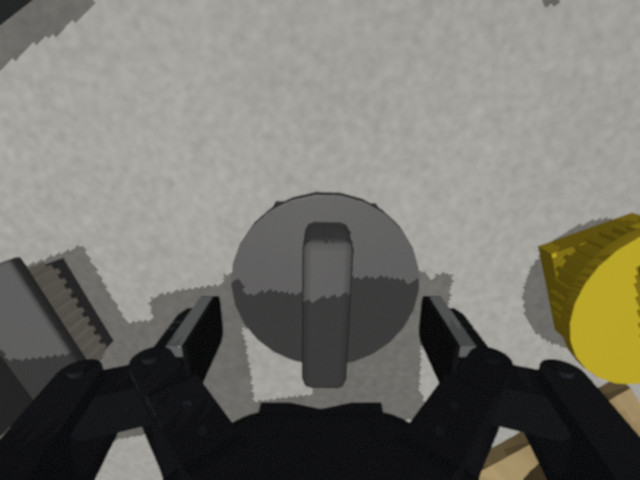

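The bar (centre about (328,310)) stands between the fingers. I'll close on it.

{"fn": "arm_command", "kwargs": {"steps": [[[-0.0015,0.005,0.0015],[0,0,0],1],[[-0.0015,0.005,0.0015],[0,0,0],0],[[-0.0015,0.005,0.0015],[0,0,0],0],[[-0.0015,0.005,0.0015],[0,0,0],0],[[-0.0015,0.005,0.0015],[0,0,0],0]], "force": 70}}

```text
t: 3.65
tool_pos: [0.604, -0.2996, 0.052]
tool_rot: [-0.846, 1.662, -1.653]
contact_force: [-0.4, -0.2, -0.7]
opening: 0.0281
```

{"fn": "arm_command", "kwargs": {"steps": [[[0,0,0],[0,0,0],0],[[0,0,0],[0,0,0],0],[[0,0,0],[0,0,0],0],[[0,0,0],[0,0,0],0]]}}

```text
t: 4.05
tool_pos: [0.604, -0.2996, 0.0521]
tool_rot: [-0.846, 1.662, -1.653]
contact_force: [-0.7, -0.9, 0.6]
opening: 0.0189
```

```bash
python3 -c "
from h import *
go([.5894,-.0147,.25],-6.7)"
```

```text
t 4.05 pos [ 0.604  -0.2996  0.0521] zang -36.1 F [-0.7 -0.9  0.6] op 0.0189
shift [-0.2214 -0.1971 -0.1807] turn [  0.34 -29.4   -0.03]
```

{"fn": "arm_command", "kwargs": {"steps": [[[0,-0.04,0],[0,0,0],0],[[0,-0.08,0],[0,0,0],0],[[0,-0.12,0],[0,0,0],0],[[0,-0.15,0],[0,0,0],0],[[0,-0.15,0],[0,0,0],0]]}}

```text
t: 4.55
tool_pos: [0.6073, -0.3015, 0.2087]
tool_rot: [-0.84, 1.652, -1.66]
contact_force: [-0.7, -0.2, -2.1]
opening: 0.0188
```

```bash
python3 -c "
from h import *
import pickle
go([.590,-.090,.20],-6.7)
p=shot('wrist','w3.png');pickle.dump(p,open('w3.pkl','wb'))"
```

```text
t 4.55 pos [ 0.6073 -0.3015  0.2087] zang -36.09 F [-0.7 -0.2 -2.1] op 0.0188
shift [-0.1607  0.0079 -0.1386] turn [ -0.27 -29.39   0.09]
```

View pics/w3.png

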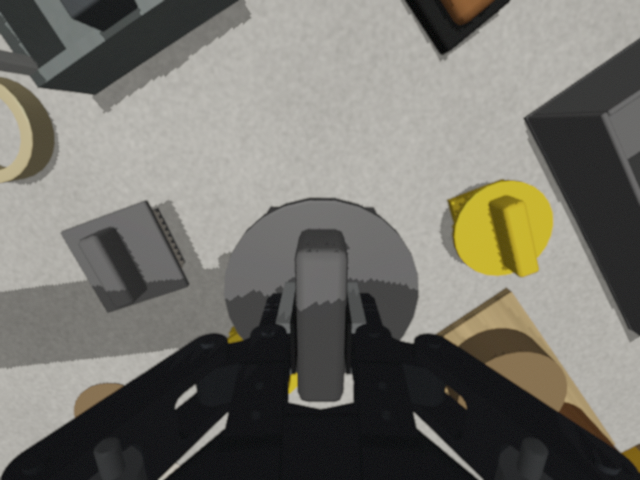

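```bash
cat > rel.py <<'E'
from h import *
import pickle
def rel(p,c,r,h,o):
    X=onz(p,r,c,o['tool_pos'][2]+h); M=R.from_rotvec(o['tool_rot']).as_matrix()
    return (M.T@(X-o['tool_pos']))
if __name__=='__main__':
    p=pickle.load(open('w3.pkl','rb'));o=ctrl.get_obs()
    for c,r in [(298,250),(347,250),(345,400),(300,400)]: print('bar',rel(p,c,r,.028,o).round(4))
    for c,r in [(321,198),(225,285),(418,285)]: print('rim',rel(p,c,r,-.004,o).round(4))
E
python3 rel.py
```

```text
bar [-0.0327 -0.028  -0.0074]
bar [-0.0326 -0.028   0.0107]
bar [ 0.0366 -0.028   0.0115]
bar [ 0.0365 -0.028  -0.008 ]
rim [-0.0455  0.004   0.0014]
rim [-0.0028  0.004  -0.0452]
rim [-0.0025  0.004   0.0485]
```

```bash
python3 -c "
from h import *
go([.574,-.145,.20],-6.7)"
```

```text
t 4.6 pos [ 0.6059 -0.3006  0.2048] zang -36.09 F [-0.   1.1 -3.6] op 0.019
shift [-0.1069  0.0048 -0.1175] turn [  0.04 -29.39   0.03]
```

{"fn": "arm_command", "kwargs": {"steps": [[[-0.03,0.005,-0.03],[0,-8,0],0],[[-0.055,0.005,-0.06],[0,-15,0],0],[[-0.08,0.005,-0.09],[0,-22,0],0],[[-0.107,0.005,-0.1175],[0,-29.4,0],0],[[-0.107,0.005,-0.1175],[0,-29.4,0],0]]}}

```text
t: 5.1
tool_pos: [0.5715, -0.1402, 0.1958]
tool_rot: [-1.157, 1.298, -1.284]
contact_force: [-0.3, -0.4, -3.0]
opening: 0.0187
```

{"fn": "arm_command", "kwargs": {"steps": [[[0,0,0],[0,0,0],0],[[0,0,0],[0,0,0],0]]}}

```text
t: 5.3
tool_pos: [0.5703, -0.14, 0.193]
tool_rot: [-1.159, 1.302, -1.282]
contact_force: [-1.3, 0.7, -2.6]
opening: 0.0188
```

```bash
python3 -c "
from h import *
import pickle
go([.574,-.145,.20],-6.7)
o=ctrl.get_obs();print(o['tool_rot'])
p=shot('wrist','w4.png');pickle.dump((p,o),open('w4.pkl','wb'))"
```

```text
t 5.3 pos [ 0.5703 -0.14    0.193 ] zang -6.4 F [-1.3  0.7 -2.6] op 0.0188
shift [ 0.0045 -0.0071  0.0042] turn [ 0.68  0.3  -0.24]
[-1.15929145  1.30198644 -1.28189358]
```

View pics/w4.png

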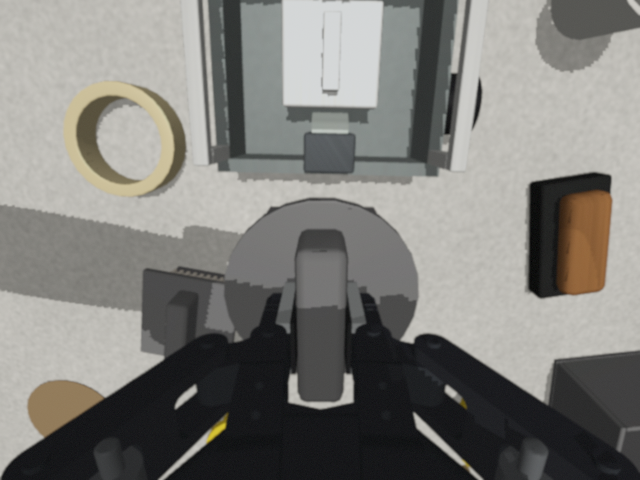

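Seat and rib are visible at columns 284–380, with the rib at column 332 and rows 11–91. I'll zoom in to measure.

```bash
python3 -c "
import cv2
a=cv2.imread('pics/w4.png');cv2.imwrite('pics/c4.png',cv2.resize(a[0:180,270:400],None,fx=4,fy=4,interpolation=cv2.INTER_CUBIC)[:600])
cv2.imwrite('pics/c4.png',cv2.resize(a[0:120,270:400],None,fx=5,fy=5,interpolation=cv2.INTER_CUBIC))
"
```

```text
(no output)
```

View pics/c4.png

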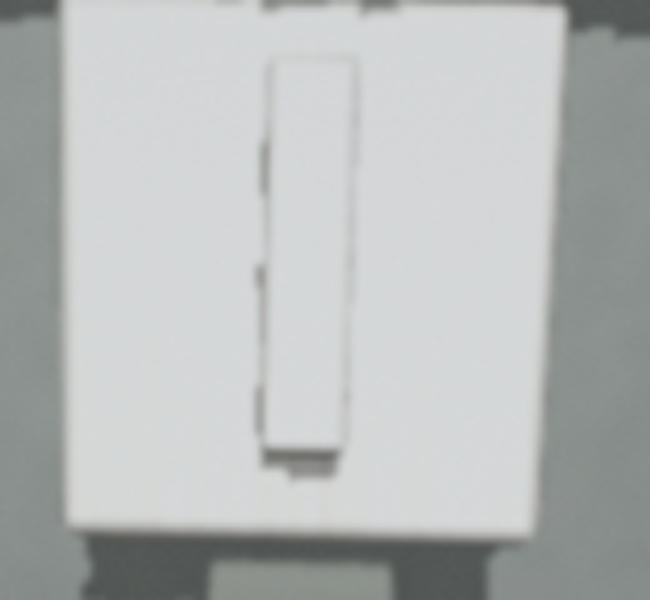

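```bash
cat > fit1.py <<'E'
from h import *
from rel import *
from scipy.optimize import least_squares
p,o=pickle.load(open('w4.pkl','rb'))
c=lambda x,y:(y/5-.4,270+x/5-.4)
L=[((-36,36,62),c(62,2)),((36,36,62),c(567,8)),((36,-36,62),c(535,538)),((-36,-36,62),c(66,525)),
((-6,25,74),c(272,57)),((6,25,74),c(357,58)),((6,-25,74),c(341,449)),((-6,-25,74),c(264,447))]
def W(q,l):
    a=q[2];l=np.array(l)/1000.
    return np.array([q[0]+np.cos(a)*l[0]-np.sin(a)*l[1],q[1]+np.sin(a)*l[0]+np.cos(a)*l[1],l[2]+q[3]])
f=lambda q:np.ravel([np.subtract(proj(p,W(q,l)),m) for l,m in L])
r=least_squares(f,[.59,0,-.11,0]);print(r.x,np.degrees(r.x[2]));print(r.fun.reshape(-1,2).round(1))
f2=lambda q:f(np.r_[q,0]); r2=least_squares(f2,[.59,0,-.11]);print(r2.x,np.degrees(r2.x[2]))
for cc,rr in [(298,250),(347,250),(345,400),(300,400)]: print('bar',rel(p,cc,rr,.028,o).round(4))
for cc,rr in [(321,198),(225,285),(418,285)]: print('rim',rel(p,cc,rr,-.004,o).round(4))
E
python3 fit1.py
```

```text
[ 0.58979395 -0.01377013 -0.13295134 -0.00622581] -7.617550724249708
[[-1.1  0.1]
 [-0.2 -0.2]
 [-0.1 -0.2]
 [ 0.4  0.2]
 [ 0.5 -0.3]
 [ 0.7  0.1]
 [-0.2  0.8]
 [-0.1 -0.3]]
[ 0.58954476 -0.01501247 -0.13292316] -7.61593619529063
bar [-0.0343 -0.0278 -0.009 ]
bar [-0.0344 -0.028   0.0085]
bar [ 0.0324 -0.0282  0.0092]
bar [ 0.0326 -0.028  -0.0096]
rim [-0.0466  0.0042 -0.0007]
rim [-0.0046  0.0046 -0.0463]
rim [-0.005   0.0035  0.045 ]
```

```bash
cat >> fit1.py <<'E'
print('---')
z=o['tool_pos'][2]
P=np.array([onz(p,rr,cc,z+.028) for cc,rr in [(298,250),(347,250),(345,400),(300,400)]])
print('bar c',P.mean(0)); d=P[0]+P[1]-P[2]-P[3]; print('bar ang',np.degrees(np.arctan2(d[1],d[0]))-90)
Q=np.array([onz(p,rr,cc,z-.004) for cc,rr in [(225,285),(418,285)]]).mean(0)
print('rim mid',Q, 'rim far',onz(p,198,321.5,z-.004))
d=r.x[:2]-P.mean(0)[:2]; print('disp',d)
# project tip & grip checks
for n,l in [('tipoff',(-116,120-65*np.sin(.5),109)),('grip',(0,135,166))]: print(n,W(np.r_[r2.x,0],l))
E
python3 fit1.py | sed -n '/---/,$p'; python3 -c "
from h import *
for i in range(4): o=ctrl.get_obs();print(o['tool_pos'],o['t'])"
```

```text
---
bar c [ 0.57044987 -0.13919172  0.22097059]
bar ang -6.328126749087815
rim mid [ 0.57009304 -0.13510405  0.18897059] rim far [ 0.57488999 -0.0936401   0.18897059]
disp [0.01934408 0.1254216 ]
tipoff [0.48634183 0.08841493 0.109     ]
grip [0.60743659 0.11879665 0.166     ]
[ 0.57072799 -0.14055865  0.19366887] 5.35
[ 0.57072799 -0.14055865  0.19366887] 5.35
[ 0.57072799 -0.14055865  0.19366887] 5.35
[ 0.57072799 -0.14055865  0.19366887] 5.35
```

```bash
python3 -c "
from h import *
go([.5898,-.0146,.175],-7.6)"
```

```text
t 5.35 pos [ 0.5707 -0.1406  0.1937] zang -6.43 F [ 0.5 -0.  -1.7] op 0.019
shift [-0.1272  0.0191  0.0051] turn [ 0.61  1.17 -0.21]
```

{"fn": "arm_command", "kwargs": {"steps": [[[-0.035,0,0.002],[0.5,1.2,-0.2],0],[[-0.07,0,0.004],[0.5,1.2,-0.2],0],[[-0.1,0,0.005],[0.5,1.2,-0.2],0],[[-0.127,0.01,0.005],[0.5,1.2,-0.2],0],[[-0.127,0.019,0.005],[0.5,1.2,-0.2],0]]}}

```text
t: 5.85
tool_pos: [0.5902, -0.0131, 0.1746]
tool_rot: [-1.145, 1.307, -1.303]
contact_force: [-0.2, -1.0, -1.9]
opening: 0.019
```

{"fn": "arm_command", "kwargs": {"steps": [[[0,0,0],[0,0,0],0],[[0,0,0],[0,0,0],0]]}}

```text
t: 6.05
tool_pos: [0.5901, -0.0142, 0.1739]
tool_rot: [-1.145, 1.309, -1.304]
contact_force: [-0.2, 0.2, -2.2]
opening: 0.019
```

```bash
python3 -c "
from h import *
import pickle
go([.5898,-.0146,.135],-7.6)
o=ctrl.get_obs()
p=shot('wrist','w5.png');s=shot('scene','s5.png');pickle.dump((p,s,o),open('w5.pkl','wb'))
go([.5898,-.0146,.135],-7.6)
a=s['img'][180:330,250:460,::-1];cv2.imwrite('pics/s5c.png',cv2.resize(a,None,fx=3.8,fy=3.8,interpolation=2))
"
```

```text
t 6.05 pos [ 0.5901 -0.0142  0.1739] zang -7.61 F [-0.2  0.2 -2.2] op 0.019
shift [ 0.0005  0.0389 -0.0001] turn [ 0.18 -0.01 -0.04]
t 6.15 pos [ 0.5906 -0.0143  0.1749] zang -7.63 F [ 0.4  0.3 -2.5] op 0.0189
shift [ 0.0004  0.0399 -0.0007] turn [ 0.08 -0.03 -0.05]
```

View pics/w5.png

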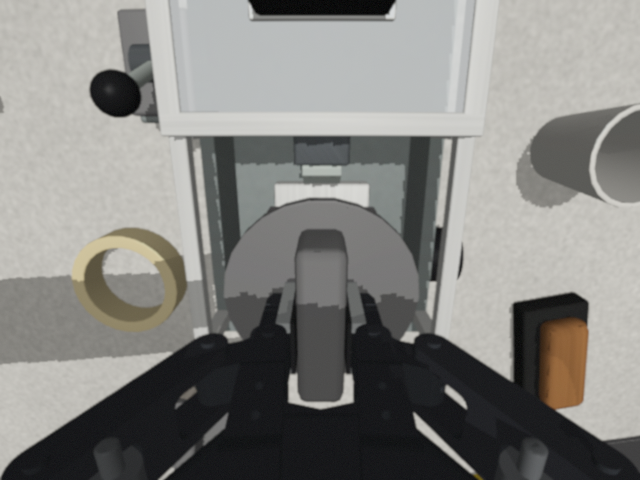

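View pics/s5c.png

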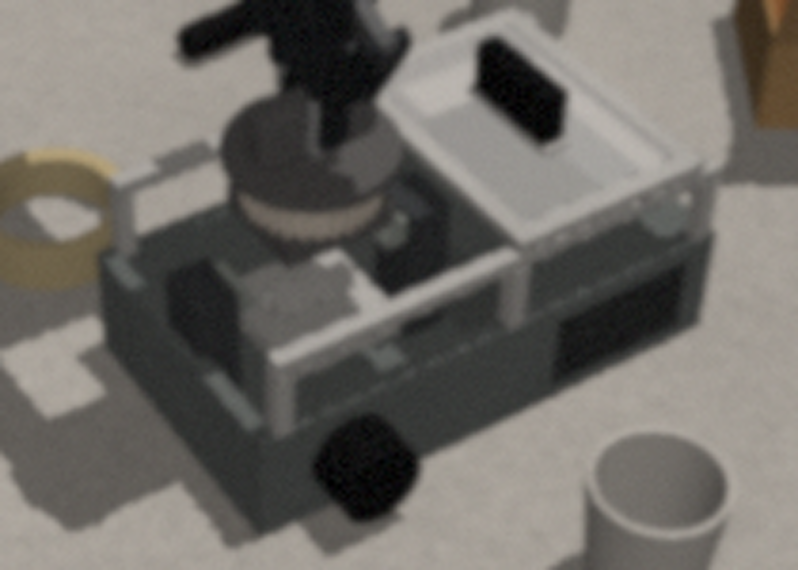

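```bash
python3 -c "
from h import *
import pickle
p,s,o=pickle.load(open('w5.pkl','rb'));z=o['tool_pos'][2]
A=onz(p,183.5,274.5,.062);B=onz(p,183.5,368.5,.062)
P=np.array([onz(p,rr,cc,z+.028) for cc,rr in [(298,250),(347,250),(345,400),(300,400)]]).mean(0)
a=np.radians(-7.6);e=np.array([np.cos(a),np.sin(a)]);n=np.array([-e[1],e[0]])
m=(A+B)/2
print('width',np.hypot(*(A-B)[:2]),'edge rel bar: x',(m-P)[:2]@e,'y',(m-P)[:2]@n,'ang',np.degrees(np.arctan2((B-A)[1],(B-A)[0])))
"
```

```text
width 0.07013281049574781 edge rel bar: x -0.00037342198949437 y 0.03445451448520999 ang -7.620130004421521
```

Alignment is within about 1 mm. I'll lower it in stages and watch the force.

{"fn": "arm_command", "kwargs": {"steps": [[[0.0005,0.015,-0.0004],[0,0,0],0],[[0.0005,0.03,-0.0004],[0,0,0],0],[[0.0005,0.042,-0.0004],[0,0,0],0],[[0.0005,0.05,-0.0004],[0,0,0],0],[[0.0005,0.053,-0.0004],[0,0,0],0]]}}

```text
t: 6.65
tool_pos: [0.5889, -0.0146, 0.1197]
tool_rot: [-1.146, 1.311, -1.304]
contact_force: [0.1, -0.3, -3.2]
opening: 0.0191
```

{"fn": "arm_command", "kwargs": {"steps": [[[0,0,0],[0,0,0],0]]}}

```text
t: 6.75
tool_pos: [0.5888, -0.0145, 0.1192]
tool_rot: [-1.146, 1.311, -1.303]
contact_force: [0.5, 0.1, -2.2]
opening: 0.019
```

It is below rib-top height (0.126) with no contact force, so the slot is over the rib. Now I'll press.

{"fn": "arm_command", "kwargs": {"steps": [[[0,0.008,0],[0,0,0],0],[[0,0.014,0],[0,0,0],0],[[0,0.02,0],[0,0,0],0],[[0,0.025,0],[0,0,0],0],[[0,0.028,0],[0,0,0],0]]}}

```text
t: 7.25
tool_pos: [0.5904, -0.0146, 0.0944]
tool_rot: [-1.144, 1.308, -1.305]
contact_force: [-2.3, 0.2, 10.5]
opening: 0.0189
```

{"fn": "arm_command", "kwargs": {"steps": [[[0,0.002,0],[0,0,0],0],[[0,0.003,0],[0,0,0],0]]}}

```text
t: 7.45
tool_pos: [0.5906, -0.0146, 0.0939]
tool_rot: [-1.145, 1.308, -1.305]
contact_force: [-5.8, 1.0, 11.0]
opening: 0.0188
```

{"fn": "arm_command", "kwargs": {"steps": [[[0.0,0.004,0],[0,0,0],0],[[0,0.007,0],[0,0,0],0],[[0,0.009,0],[0,0,0],0],[[0,0.009,0],[0,0,0],0]]}}

```text
t: 7.85
tool_pos: [0.5911, -0.0147, 0.0874]
tool_rot: [-1.145, 1.307, -1.305]
contact_force: [-5.3, 1.2, 9.1]
opening: 0.0191
```

```bash
python3 -c "
from h import *
go([.5898,-.0146,.087],-7.6)"
```

```text
t 7.85 pos [ 0.5911 -0.0147  0.0874] zang -7.57 F [-5.3  1.2  9.1] op 0.0191
shift [ 0.0001  0.0004 -0.0013] turn [ 0.11  0.03 -0.  ]
```

{"fn": "arm_command", "kwargs": {"steps": [[[0.0,0.002,-0.001],[0,0,0],0],[[0,0.004,-0.001],[0,0,0],0],[[0,0.004,-0.001],[0,0,0],0]]}}

```text
t: 8.15
tool_pos: [0.5911, -0.0147, 0.0862]
tool_rot: [-1.145, 1.306, -1.306]
contact_force: [-4.2, 0.1, 10.1]
opening: 0.019
```

```bash
python3 -c "
from h import *
p=shot('wrist','w6.png');s=shot('scene','s6.png')
go([.5898,-.0146,.087],-7.6)
a=s['img'][180:330,250:460,::-1];cv2.imwrite('pics/s6c.png',cv2.resize(a,None,fx=3.8,fy=3.8,interpolation=2))
"
```

```text
t 8.25 pos [ 0.5911 -0.0147  0.0864] zang -7.56 F [-4.6  0.6  9.8] op 0.0191
shift [ 0.0001 -0.0006 -0.0013] turn [0.03 0.04 0.02]
```

View pics/w6.png

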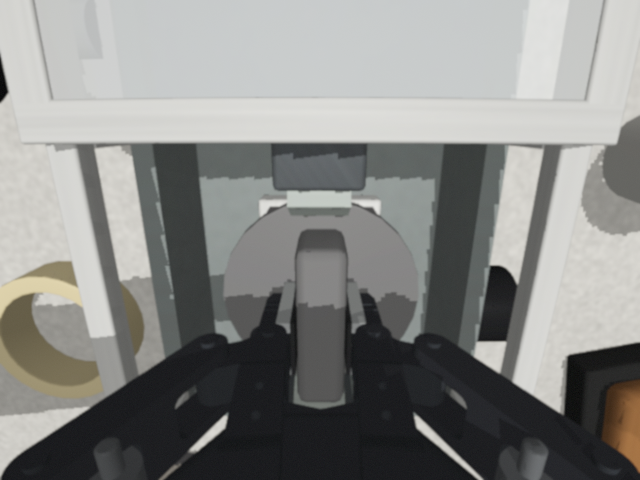

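View pics/s6c.png

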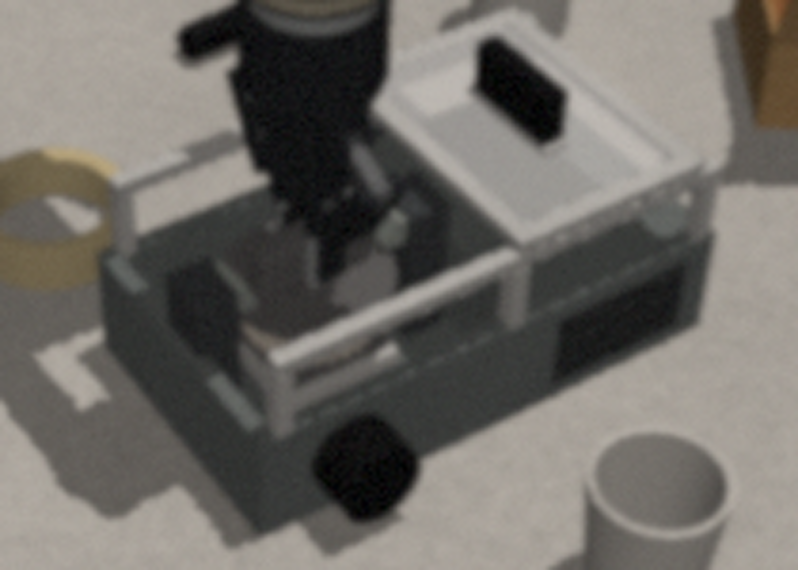

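The +y bolt tip (rows 190–211, columns 288–352) overlaps the rim, and depth is about 27 mm. I'll release and back off.

{"fn": "arm_command", "kwargs": {"steps": [[[0,0,0],[0,0,0],0.6],[[0,0,0],[0,0,0],0.6],[[0,0,0],[0,0,0],0.6],[[0,0,0],[0,0,0],0.6]]}}

```text
t: 8.65
tool_pos: [0.591, -0.0147, 0.0861]
tool_rot: [-1.145, 1.306, -1.305]
contact_force: [-0.2, -0.7, 0.4]
opening: 0.0509
```

{"fn": "arm_command", "kwargs": {"steps": [[[0,-0.03,0],[0,0,0],0.6],[[0,-0.06,0],[0,0,0],0.6],[[0,-0.1,0],[0,0,0],0.6],[[0,-0.13,0],[0,0,0],0.6],[[0,-0.13,0],[0,0,0],0.6]]}}

```text
t: 9.15
tool_pos: [0.5941, -0.015, 0.2224]
tool_rot: [-1.138, 1.298, -1.311]
contact_force: [0.2, -0.2, -0.5]
opening: 0.0511
```

```bash
python3 -c "
from h import *
import pickle
o=ctrl.get_obs()
p=shot('wrist','w7.png');s=shot('scene','s7.png');pickle.dump((p,s,o),open('w7.pkl','wb'))
go([.5898,-.0146,.087],-7.6)
a=s['img'][180:330,250:460,::-1];cv2.imwrite('pics/s7c.png',cv2.resize(a,None,fx=3.8,fy=3.8,interpolation=2))
"
```

```text
t 9.25 pos [ 0.5914 -0.0147  0.2166] zang -7.56 F [-0.7 -0.1  0.2] op 0.0516
shift [ 1.000e-04  1.296e-01 -1.700e-03] turn [-0.03  0.04  0.02]
```

View pics/w7.png

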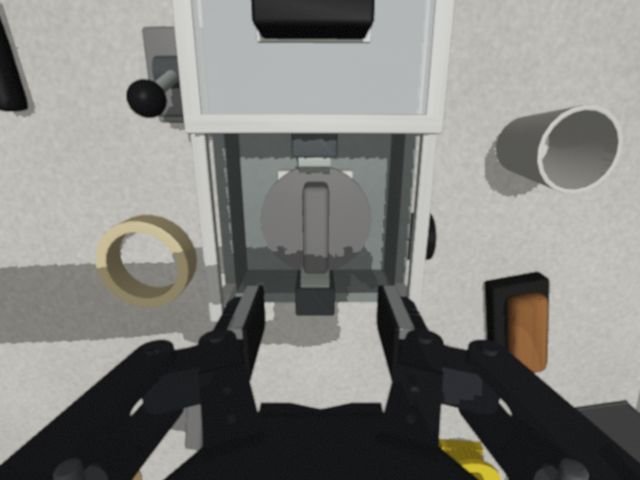

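View pics/s7c.png

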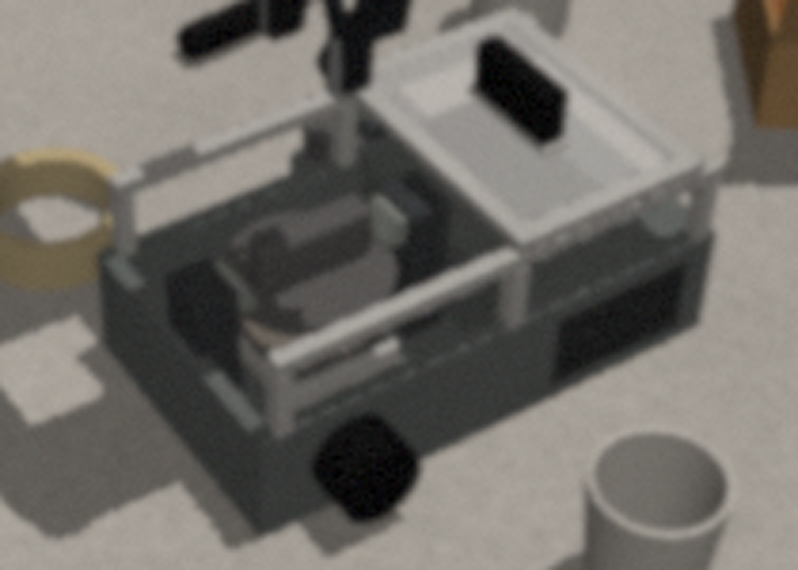

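```bash
python3 -c "
from h import *
import pickle
p,s,o=pickle.load(open('w7.pkl','rb'))
for z in (.084,.086,.110):
  A=onz(p,220,261,z);B=onz(p,220,372,z);print(z,'rim dia',np.hypot(*(A-B)[:2]))
print((A+B)/2)
cc=lambda x,y:(180+y/3.8-.4,250+x/3.8-.4)
# grip pos: wrist & scene
W=lambda l:np.array([.5896+np.cos(-.133)*l[0]-np.sin(-.133)*l[1],-.0146+np.sin(-.133)*l[0]+np.cos(-.133)*l[1],l[2]])
for n,l in [('grip',(0,.135,.166)),('gripL',(-.032,.135,.166)),('gripR',(.032,.135,.166)),('tip',(-.116,.120-.065*np.sin(.5),.109)),('tipOn',(-.116,.120+.065*np.sin(.5),.109))]:
  r=proj(p,W(l));q=proj(s,W(l));print(n,W(l).round(4),'wrist',np.round(r,1),'scenecrop',np.round([(q[0]+.4-180)*3.8,(q[1]+.4-250)*3.8],0))
"
```

```text
0.084 rim dia 0.09444640735774494
0.086 rim dia 0.0937736517114276
0.11 rim dia 0.0857005839556178
[ 0.59207581 -0.00789372  0.11      ]
grip [0.6075 0.1192 0.166 ] wrist [  6.6 312.7] scenecrop [ 64. 519.]
gripL [0.5758 0.1235 0.166 ] wrist [  6.7 249.8] scenecrop [ 34. 483.]
gripR [0.6392 0.115  0.166 ] wrist [  7.  375.5] scenecrop [ 94. 556.]
tip [0.4864 0.0888 0.109 ] wrist [108.3 149.9] scenecrop [ 68. 327.]
tipOn [0.4947 0.1506 0.109 ] wrist [  8.7 137.3] scenecrop [ 34. 414.]
```

The rim measures 94 mm at z ≈ 0.086, so it is latched, with both bolts over it. Now the shutter: I'll push the grip from its +y side with closed fingers.

```bash
python3 -c "
from h import *
go([.6125,.157,.215],-7.6)"
```

```text
t 9.25 pos [ 0.5914 -0.0147  0.2166] zang -7.56 F [-0.7 -0.1  0.2] op 0.0516
shift [-0.173   0.0016 -0.0017] turn [-0.03  0.04  0.02]
```

{"fn": "arm_command", "kwargs": {"steps": [[[-0.04,-0.005,-0.0015],[0,0,0],0],[[-0.085,-0.005,-0.0015],[0,0,0],0],[[-0.13,-0.005,-0.0015],[0,0,0],0],[[-0.173,-0.005,-0.0015],[0,0,0],0],[[-0.173,-0.005,-0.0015],[0,0,0],0]]}}

```text
t: 9.75
tool_pos: [0.6113, 0.1614, 0.2184]
tool_rot: [-1.15, 1.305, -1.3]
contact_force: [-0.3, -1.1, -0.4]
opening: 0.0
```

{"fn": "arm_command", "kwargs": {"steps": [[[0,0,0],[0,0,0],0],[[0,0,0],[0,0,0],0]]}}

```text
t: 9.95
tool_pos: [0.6102, 0.1609, 0.216]
tool_rot: [-1.153, 1.307, -1.298]
contact_force: [0.3, -0.9, -0.2]
opening: -0.0001
```

```bash
python3 -c "
from h import *
go([.6125,.157,.147],-7.6)
shot('wrist','w8.png')"
```

```text
t 9.95 pos [0.6102 0.1609 0.216 ] zang -7.25 F [ 0.3 -0.9 -0.2] op -0.0001
shift [0.0035 0.069  0.0033] turn [0.45 0.35 0.06]
```

View pics/w8.png

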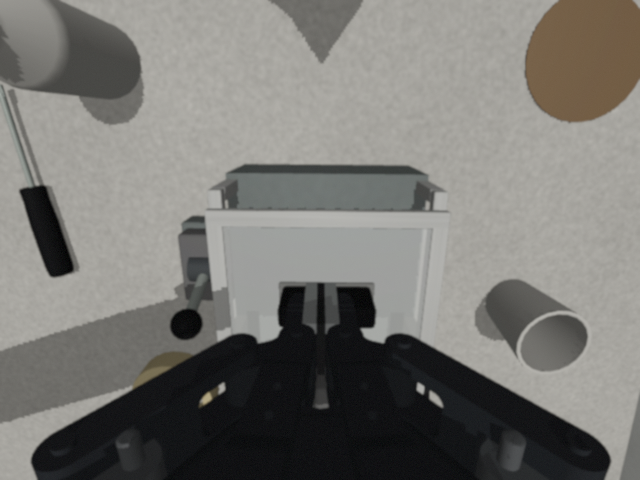

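```bash
python3 -c "
from h import *
import pickle
p=ctrl.get_image('wrist');pickle.dump(p,open('w8.pkl','wb'))
o=ctrl.get_obs()
W=lambda l:np.array([.5896+np.cos(-.133)*l[0]-np.sin(-.133)*l[1],-.0146+np.sin(-.133)*l[0]+np.cos(-.133)*l[1],l[2]])
for l in [(-.032,.143,.166),(.032,.143,.166),(-.032,.127,.166),(.032,.127,.166),(-.032,.143,.132),(.032,.143,.132),(-.085,.1975,.132)]: print(l,np.round(proj(p,W(l)),0))
print('tcp',proj(p,o['tool_pos']))
g=cv2.resize(p['img'][270:420,220:430,::-1],None,fx=3.8,fy=3.8);cv2.imwrite('pics/c8.png',g)
"
```

```text
(-0.032, 0.143, 0.166) [306. 276.]
(0.032, 0.143, 0.166) [307. 376.]
(-0.032, 0.127, 0.166) [328. 277.]
(0.032, 0.127, 0.166) [329. 375.]
(-0.032, 0.143, 0.132) [283. 282.]
(0.032, 0.143, 0.132) [283. 370.]
(-0.085, 0.1975, 0.132) [210. 202.]
tcp (np.float64(299.29975639444876), np.float64(323.3953809873056))
```

View pics/c8.png

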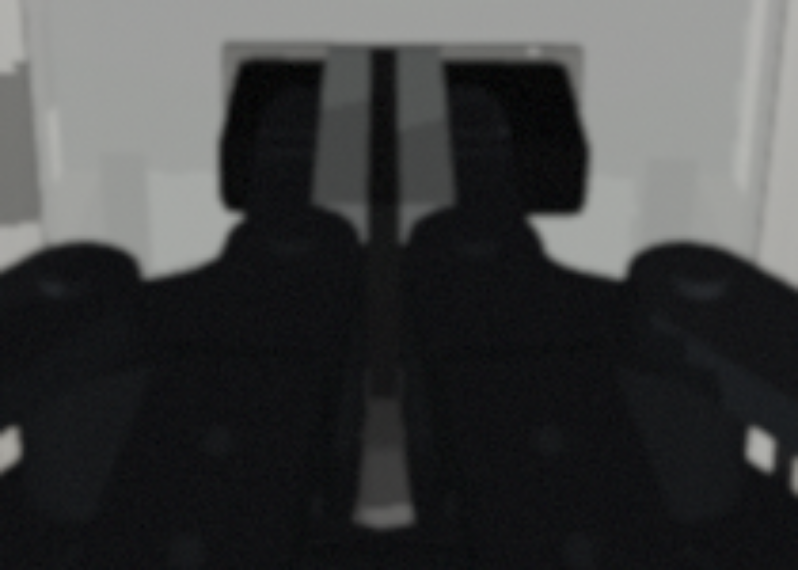

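The model matches the picture: grip base at row about 284, top about 326. I'll descend behind it, then push.

{"fn": "arm_command", "kwargs": {"steps": [[[0.0,0.03,0.002],[0.3,0.3,0],0],[[0.0,0.055,0.003],[0.3,0.3,0],0],[[0.0,0.069,0.003],[0.3,0.3,0],0],[[0.0,0.069,0.003],[0.3,0.3,0],0]]}}

```text
t: 10.45
tool_pos: [0.6117, 0.1587, 0.1453]
tool_rot: [-1.148, 1.311, -1.306]
contact_force: [0.3, -0.3, 0.0]
opening: -0.0001
```

```bash
python3 -c "
from h import *
go([.592,.004,.147],-7.6)"
```

```text
t 10.45 pos [0.6117 0.1587 0.1453] zang -7.69 F [ 0.3 -0.3  0. ] op -0.0001
shift [ 0.156  -0.0014  0.0012] turn [ 0.32 -0.09  0.12]
```

{"fn": "arm_command", "kwargs": {"steps": [[[0.015,-0.0015,0],[0,0,0],0],[[0.025,-0.0015,0],[0,0,0],0],[[0.04,-0.0015,0],[0,0,0],0],[[0.055,-0.0015,0.0005],[0,0,0],0],[[0.07,-0.0015,0.0005],[0,0,0],0]]}}

```text
t: 10.95
tool_pos: [0.6032, 0.0879, 0.1481]
tool_rot: [-1.146, 1.31, -1.307]
contact_force: [-0.2, 1.4, 1.2]
opening: -0.0
```

{"fn": "arm_command", "kwargs": {"steps": [[[0.015,0,0],[0,0,0],0],[[0.03,0,0],[0,0,0],0],[[0.045,0,0.0005],[0,0,0],0],[[0.06,0,0.0005],[0,0,0],0],[[0.07,0,0.0005],[0,0,0],0]]}}

```text
t: 11.45
tool_pos: [0.594, 0.0169, 0.1482]
tool_rot: [-1.147, 1.311, -1.308]
contact_force: [-0.4, 2.3, 0.2]
opening: -0.0001
```

```bash
python3 -c "
from h import *
go([.592,.004,.147],-7.6)"
```

```text
t 11.45 pos [0.594  0.0169 0.1482] zang -7.76 F [-0.4  2.3  0.2] op -0.0001
shift [ 0.0131  0.0012 -0.0003] turn [ 0.24 -0.16  0.11]
```

Pushing steadily at 2 N. On to the end stop in small steps.

{"fn": "arm_command", "kwargs": {"steps": [[[0.006,0,0],[0,0,0],0],[[0.01,0,0],[0,0,0],0],[[0.013,0,0],[0,0,0],0],[[0.013,0,0],[0,0,0],0]]}}

```text
t: 11.85
tool_pos: [0.5924, 0.0048, 0.1482]
tool_rot: [-1.145, 1.311, -1.306]
contact_force: [-0.3, 4.4, 1.1]
opening: -0.0
```

{"fn": "arm_command", "kwargs": {"steps": [[[0.003,0,0],[0,0,0],0],[[0.005,0,0],[0,0,0],0],[[0.005,0,0],[0,0,0],0]]}}

```text
t: 12.15
tool_pos: [0.5924, 0.0048, 0.1483]
tool_rot: [-1.137, 1.314, -1.298]
contact_force: [2.1, 17.4, 0.6]
opening: -0.0
```

End stop reached (17 N, no motion). I'll back off, lift, and check.

{"fn": "arm_command", "kwargs": {"steps": [[[-0.01,0,0],[0,0,0],0],[[-0.015,-0.01,0],[0,0,0],0],[[-0.015,-0.05,0],[0,0,0],0],[[-0.015,-0.08,0],[0,0,0],0],[[-0.015,-0.08,0],[0,0,0],0]]}}

```text
t: 12.65
tool_pos: [0.5977, 0.0181, 0.2358]
tool_rot: [-1.131, 1.304, -1.305]
contact_force: [0.6, 0.4, 0.5]
opening: 0.0003
```

```bash
python3 -c "
from h import *
go([.477,.049,.225],-7.6)
s=shot('scene','s9.png')
a=s['img'][180:330,250:460,::-1];cv2.imwrite('pics/s9c.png',cv2.resize(a,None,fx=3.8,fy=3.8,interpolation=2))
"
```

```text
t 12.65 pos [0.5977 0.0181 0.2358] zang -7.65 F [0.6 0.4 0.5] op 0.0003
shift [-0.0145  0.0099 -0.1238] turn [-0.46 -0.05 -0.5 ]
```

View pics/s9c.png

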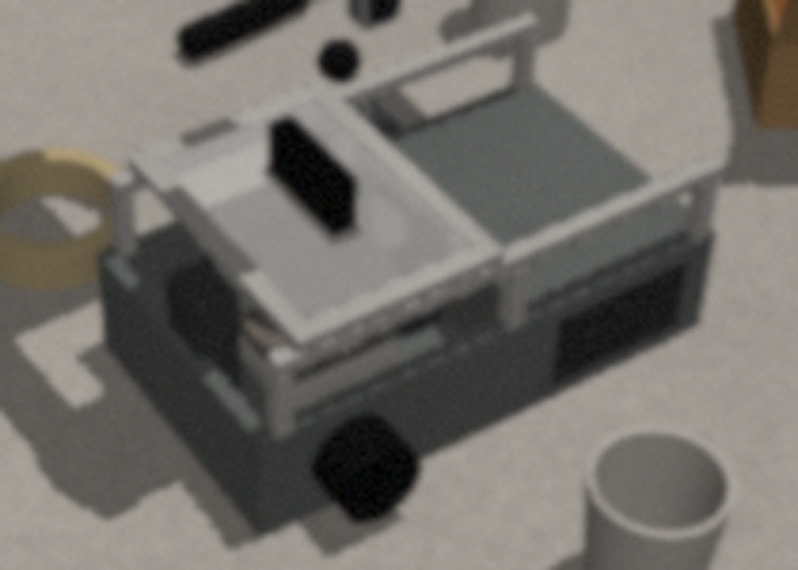

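The shutter sits at its end; from the finger position its grip centre is about 0–1 mm from the seat axis. Now the switch.

{"fn": "arm_command", "kwargs": {"steps": [[[0,0.0,-0.03],[0,0,0],0],[[-0.005,0.005,-0.06],[0,0,0],0],[[-0.01,0.005,-0.095],[-0.3,0,-0.3],0],[[-0.0145,0.01,-0.124],[-0.4,0,-0.4],0],[[-0.0145,0.01,-0.124],[-0.4,0,-0.4],0]]}}

```text
t: 13.2
tool_pos: [0.4723, 0.0498, 0.2202]
tool_rot: [-1.148, 1.312, -1.302]
contact_force: [0.5, 0.3, -0.5]
opening: -0.0003
```

{"fn": "arm_command", "kwargs": {"steps": [[[0,0,0],[0,0,0],0]]}}

```text
t: 13.3
tool_pos: [0.4722, 0.0496, 0.2199]
tool_rot: [-1.148, 1.311, -1.303]
contact_force: [0.9, -0.3, 0.6]
opening: 0.0002
```

```bash
python3 -c "
from h import *
import pickle
go([.477,.049,.102],-7.6)
p=shot('wrist','w10.png');pickle.dump(p,open('w10.pkl','wb'))
"
```

```text
t 13.3 pos [0.4722 0.0496 0.2199] zang -7.58 F [ 0.9 -0.3  0.6] op 0.0002
shift [-1.000e-04  1.179e-01  5.600e-03] turn [ 0.38  0.02 -0.  ]
```

View pics/w10.png

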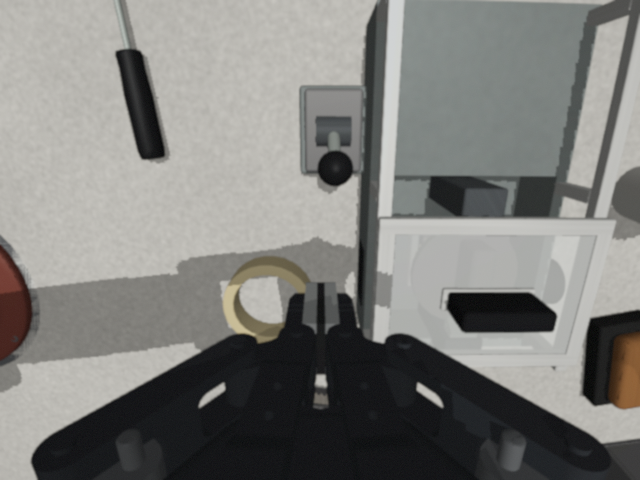

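```bash
python3 -c "
from h import *
import pickle
p=pickle.load(open('w10.pkl','rb'))
B=onz(p,167,335,.109);print(B)
a=-.133;d=B[:2]-[.5896,-.0146];print('local',np.cos(a)*d[0]+np.sin(a)*d[1],-np.sin(a)*d[0]+np.cos(a)*d[1])
go([.478,.049,.106],-7.6)"
```

```text
[0.48732846 0.09547269 0.109     ]
local -0.1159648751888522 0.09553853834680272
t 13.35 pos [0.4721 0.0496 0.2195] zang -7.6 F [ 0.4 -0.4 -0.2] op -0.0001
shift [-0.0002  0.1135  0.0069] turn [ 0.46  0.   -0.01]
```

{"fn": "arm_command", "kwargs": {"steps": [[[0,0.03,0.005],[0.4,0,0],0],[[0,0.06,0.009],[0.4,0,0],0],[[0,0.09,0.009],[0.4,0,0],0],[[0,0.113,0.009],[0.4,0,0],0],[[0,0.113,0.009],[0.4,0,0],0]]}}

```text
t: 13.85
tool_pos: [0.4779, 0.0482, 0.1024]
tool_rot: [-1.15, 1.313, -1.302]
contact_force: [-0.1, -1.2, -0.4]
opening: 0.0001
```

{"fn": "arm_command", "kwargs": {"steps": [[[-0.01,0,0],[0,0,0],0],[[-0.02,0,0],[0,0,0],0],[[-0.03,0,0],[0,0,0],0],[[-0.04,0,0],[0,0,0],0],[[-0.05,0,0],[0,0,0],0]]}}

```text
t: 14.35
tool_pos: [0.4854, 0.0988, 0.1034]
tool_rot: [-1.149, 1.311, -1.303]
contact_force: [0.5, -1.0, 0.6]
opening: 0.0001
```

```bash
python3 -c "
from h import *
go([.491,.126,.106],-7.6)"
```

```text
t 14.35 pos [0.4854 0.0988 0.1034] zang -7.6 F [ 0.5 -1.   0.6] op 0.0001
shift [-0.0277 -0.0026  0.002 ] turn [0.41 0.01 0.04]
```

{"fn": "arm_command", "kwargs": {"steps": [[[-0.01,0,0],[0,0,0],0],[[-0.018,0,0],[0,0,0],0],[[-0.025,0,0],[0,0,0],0],[[-0.03,0,0],[0,0,0],0],[[-0.03,0,0],[0,0,0],0]]}}

```text
t: 14.85
tool_pos: [0.4889, 0.1282, 0.103]
tool_rot: [-1.152, 1.311, -1.304]
contact_force: [-0.2, -3.7, -0.7]
opening: 0.0001
```

{"fn": "arm_command", "kwargs": {"steps": [[[-0.003,0,0],[0,0,0],0],[[-0.006,0,0],[0,0,0],0],[[-0.006,0,0],[0,0,0],0]]}}

```text
t: 15.15
tool_pos: [0.489, 0.1289, 0.1029]
tool_rot: [-1.164, 1.306, -1.312]
contact_force: [-4.0, -20.5, 4.5]
opening: 0.0002
```

The lever is against its stop (20 N, no motion). I'll back off, lift clear, and check.

{"fn": "arm_command", "kwargs": {"steps": [[[0.015,0,0],[0,0,0],0],[[0.025,0,0],[0,0,0],0],[[0.03,-0.04,0],[0,0,0],0],[[0.03,-0.08,0],[0,0,0],0],[[0.03,-0.12,0],[0,0,0],0]]}}

```text
t: 15.65
tool_pos: [0.4862, 0.1012, 0.2246]
tool_rot: [-1.163, 1.308, -1.312]
contact_force: [1.1, 0.2, 0.2]
opening: -0.0
```

{"fn": "arm_command", "kwargs": {"steps": [[[0.05,-0.05,-0.05],[0,0,0],0],[[0.08,-0.05,-0.05],[0,0,0],0],[[0.08,-0.05,-0.05],[0,0,0],0]]}}

```text
t: 15.95
tool_pos: [0.4267, 0.0275, 0.28]
tool_rot: [-1.157, 1.304, -1.317]
contact_force: [1.3, 0.1, -0.4]
opening: -0.0002
```

```bash
python3 -c "
from h import *
s=shot('scene','s11.png');p=shot('wrist','w11.png');t=shot('top','t11.png')
go([.491,.126,.106],-7.6)
W=lambda l:np.array([.5896+np.cos(-.133)*l[0]-np.sin(-.133)*l[1],-.0146+np.sin(-.133)*l[0]+np.cos(-.133)*l[1],l[2]])
for n,l in [('grip0',(0,0,.166)),('gripL',(-.032,0,.166)),('gripR',(.032,0,.166)),('tipOn',(-.116,.1512,.109)),('tipOff',(-.116,.0888,.109))]: q=proj(s,W(l));print(n,'wrist',np.round(proj(p,W(l)),0),'scenecrop',np.round([(q[1]+.4-250)*3.8,(q[0]+.4-180)*3.8]))
a=s['img'][180:330,250:460,::-1];cv2.imwrite('pics/s11c.png',cv2.resize(a,None,fx=3.8,fy=3.8,interpolation=2))
"
```

```text
t 16.1 pos [0.4268 0.0293 0.2762] zang -7.64 F [ 0.5 -0.2 -0.5] op -0.0002
shift [-0.1067  0.1683  0.0523] turn [ 0.54 -0.03  0.8 ]
grip0 wrist [250. 530.] scenecrop [309. 148.]
gripL wrist [250. 491.] scenecrop [275. 116.]
gripR wrist [250. 569.] scenecrop [344. 182.]
tipOn wrist [ 53. 384.] scenecrop [414.  34.]
tipOff wrist [132. 380.] scenecrop [327.  68.]
```

View pics/s11c.png

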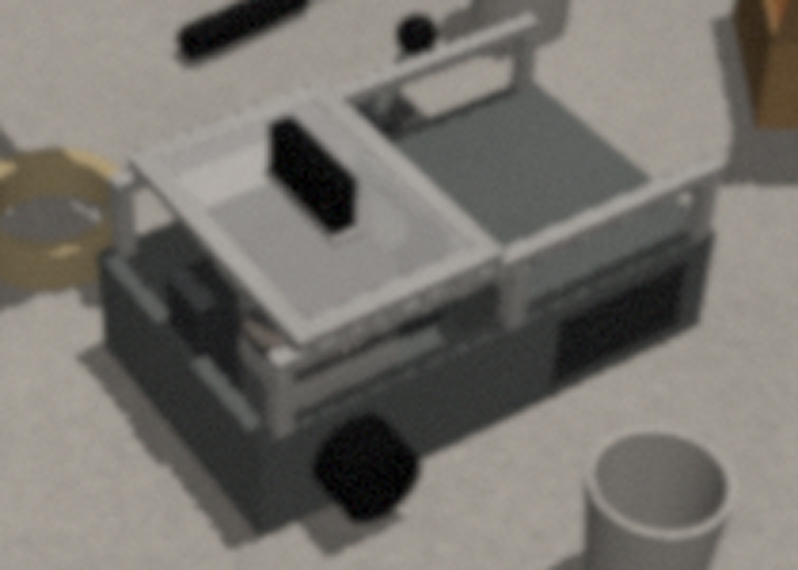

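View pics/w11.png

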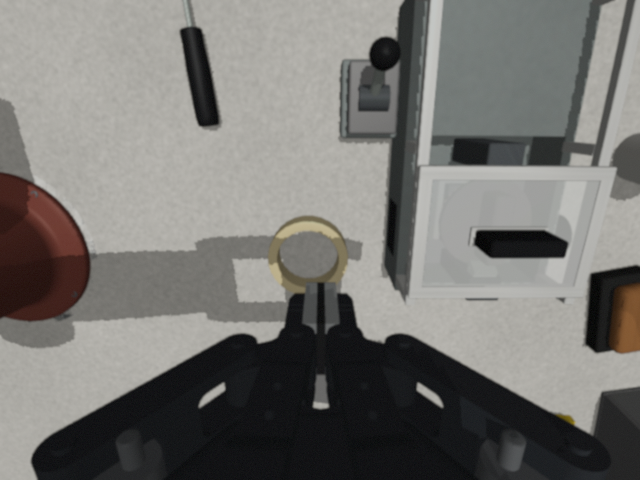

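View pics/t11.png

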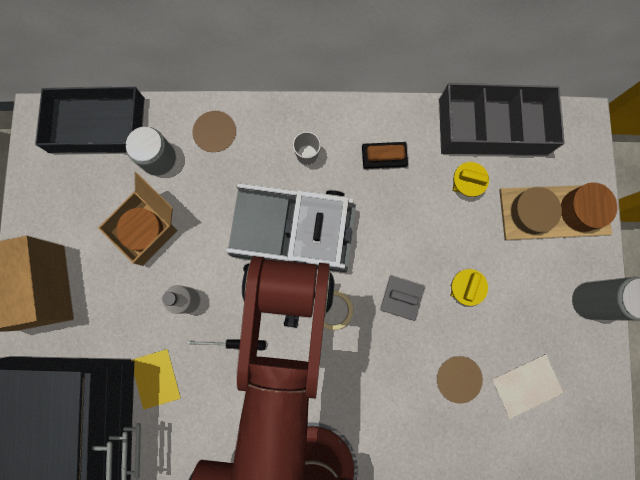

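The final pictures match the model. The ball is at (384,53) in the wrist view, exactly where "on" is predicted. The shutter grip is over the seat axis, and the bystanders are at their starting pixels.

```bash
python3 -c "
from station import ctrl
print(ctrl.finish_job())"
```

```text
the job is handed in; nothing more can be done
None
```

I fitted the round grey filter, closed the shutter and threw the switch, in that order, and handed the job in at about 16 s of the 54 s allowed.

- **Filter:** I turned it about 28° to line up with the rib and pushed it down about 27 mm. After I let go it stayed down, with its rim at about z = 86 mm and both bolts over it. The rim still showed through the shutter in the last wrist picture.
- **Shutter:** I pushed it to its end stop, which showed as 17 N with no further motion. The grip ended within about 1 mm of the seat axis.
- **Switch:** I pushed the lever to its stop, at about 20 N. The ball showed at (384,53) in the wrist picture, the pixel predicted for fully on.
- **Other things:** the square filter, tape roll and bottle are where they started, and the gripper is clear of everything.

No check failed. Two measurements disagreed slightly. The extractor's yaw read -6.7° in the top view and -7.6° in the wrist view, and I used the wrist value. The free-height fit of the seat came out 6 mm low. The fit was not affected by either, though there was a side force of about 5 N while pressing the filter down.

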